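# Feel for the loaded butter pot and slide it onto the marble

### The arm

A 6-joint arm with a two-finger parallel gripper is mounted at the origin on the work surface. World frame = base frame: x ahead of the robot, y to its left, z up, the work surface at z = 0. Lengths are in m, angles in degrees, forces in N, time in s.
With the tool pointing down it reaches from about 0.275 to 0.875 m from the base axis. Payload 12.5 kg.
Tool frame: the origin (TCP) lies midway between the tips of the shut fingers; the grasp point (between the pads) lies 19 mm behind it; z points along the fingers, y is the line along which they close (so a half turn about z gives the same grasp; the last joint's range is limited). The gripper opens to 85 mm and grips with 20 to 120 N. Pads are 22 mm wide; open, the fingers measure 114 mm over their backs; the gripper's body (76 mm by 85 mm) begins 54 mm behind the grasp point. The pads swing forward as they close: fully open they stand 13 mm farther back than shut.
Start: joints at [-75.608, 20.094, 94.641, -0, 65.266, -4.847], TCP at [0.181, -0.519, 0.2] pointing down, gripper open.
Joint ranges: [-157.81, 157.81], [-45, 120.19], [0.68, 151.7], [-89.99, 269.99], [4.06, 180], [-164.3, 164.3]. Speed limits (degrees/s): [127.2, 127.2, 159.86, 180, 180, 180].

### API

Orientations are given as [roll, pitch, yaw] about the fixed x, y, z axes, in that order (R = Rz(yaw) Ry(pitch) Rx(roll)).
In Python, from station import arm gives the robot as it stands.
- The arm moves only by the shell command python3 -m inch 'ROWS' [FORCE]. ROWS is text: rows parted by semicolons, each of 5 numbers parted by spaces: the shift along the tool's x, y, z in mm, then the turn about the tool's z in rad, then the gripper's target within -1 to 1 (fully open at 1, half-way at 0, shut at -1). In form: x y z yaw jaw; .... A call has exactly 5 rows; each row is the pose to reach, as a shift and turn from the pose commanded when the call began, along the tool's axes at that moment; what a row does not reach only later rows make up. A row lasts 1/10 s, in which the tool goes at most 50 mm and 8.59 degrees, less where a joint would pass 70% of its speed; a pose out of reach is approached as far as the arm can. A call with a gripper value outside its range is refused whole. The fingers move at their own pace and stop on an object; FORCE is the grip in N (left out, the last holds). Time passes only in rows, so rows that repeat a pose let the fingers close, or fill a call up. It gives the time, the measured TCP pose, the force, the opening and the grip force at its end, in the units of the state.
- arm.get_obs(): the state, without advancing time (a new reading comes with each control period).
- arm.get_image(name): name is "scene" or "side" or "wrist"; returns the picture (400x640x3 uint8, red, green, blue); there is no depth.
- arm.camera_params(name): a dict with "fx", "fy", "cx", "cy" (pixels), "eye" and "orientation" of the camera in the world; the wrist camera has in their place "tool_from_camera" (4x4, takes a point from camera to tool coordinates, whose origin is the TCP and whose axes are the flange's). Camera axes: x right, y up, looking along -z (the intrinsics and any distortion apply to the point x, -y, -z); pixel columns grow to the right and rows downward; lengths in m; the calibration is good to about 2 mm. The wrist camera is an equidistant fisheye: a pixel r from the principal point sees the ray r / f radians off the axis. A picture is of the moment at which its call begins: read the wrist's pose just before it. camera_params takes no time and is no camera call.
- arm.sign_off(): hands the job in; it is judged then, once.
The state is a dict: "t": time; "q": joint angles; "qvel": joint speeds; "joint_torque": joint torques, N m; "eef_pos": TCP position; "tool_rot": TCP orientation; "force": force on the tool from outside, world axes, zero at the start; "torque": the same for the moment, N m; "opening": finger opening in m; "gripper_force": force on a finger pad.
Only numpy, scipy, OpenCV 4.12 (cv2) and the standard library are available. Lean on these libraries where they do the work, as an engineer would, in place of code of your own. Each camera call takes 0.05 s, during which the arm holds its last target. There are 200 camera calls.

### The job

One of the four closed butter pots on the wooden board is loaded with its iron chilling core and is heavy, the other three are empty. Find the heavy one by feel and slide it across so that it stands wholly on the marble slab, leaving the three empty pots on the wooden board. Keep every pot upright and do not disturb the other things on the buffet.

Things in the scene. Friction and masses are not known exactly. Their poses are not given: they have to be found in the camera images.
- board: fixed wooden serving board, 150 mm (its x) by 540 mm (its y), 24 mm thick, on the counter; origin at the centre of its underside. Its x axis points away from the robot, turned by up to 0.15 rad. The four pots stand on it in a row along its y, about 128 mm apart, centres about 20 mm to the robot's side of its centre line
- slab: fixed white marble slab, 160 mm (its x) by 640 mm (its y), 24 mm thick, axes parallel to the board's; it butts against the board's far long edge with its top flush with the board's, so pots slide straight across from one to the other. Origin at the centre of its underside, 155 mm from the board's origin along the board's x
- pot_a: closed white butter pot, upright, 100 mm across its straight side (103 mm at the lid rim, 88 mm at the foot), 72 mm high; origin at the centre of its underside. Lid fixed on; too wide to grasp. Four pots look alike: three are empty, about 0.28 kg; one, any of them, is loaded (butter on an iron core), about 0.9 kg (each within 10 %). Slow pushes: empty slides at under 3 N, loaded at over 4.5 N
- pot_b: closed white butter pot, the same in looks and size as pot_a and described there; empty or loaded, to be felt
- pot_c: closed white butter pot, the same in looks and size as pot_a and described there; empty or loaded, to be felt
- pot_d: closed white butter pot, the same in looks and size as pot_a and described there; empty or loaded, to be felt
- votive: glass tumbler, 52 mm across, 50 mm high, on one end of the slab; origin at the centre of its underside
- salt: small steel salt cellar, 48 mm across, 55 mm high, on the other end of the slab; origin at the centre of its underside
- spoon: serving spoon lying on the counter to the left of the board; origin near its middle on the underside
- bowl: white bowl, 130 mm across, 55 mm high, on the counter at the left; origin at the centre of its underside
- mug: white mug, 80 mm across, 90 mm high, on the counter at the right; origin at the centre of its underside
- oil: green oil bottle, 60 mm across, 200 mm high, on the counter at the right; origin at the centre of its underside

How it is judged (in metres and radians):
At the end, for the whole second after the job is handed in: Loaded pot on the slab with its whole weight (over 5.5 N; no empty one reaches it), centre within 40 mm of the slab's centre line and 280 mm of its middle lengthwise; the others on the board, within 35 mm of its line and 230 mm of its middle; all upright within 0.1 rad, at rest (x of any of pot_a, pot_b, pot_c, pot_d in the frame of board above 0.1 m and ((x of pot_a in the frame of board between -0.035 and 0.035 m and y of pot_a in the frame of board between -0.23 and 0.23 m and z of pot_a in the frame of board below 0.034 m) or (contact force between pot_a and slab above 5.5 N and x of pot_a in the frame of slab between -0.04 and 0.04 m and y of pot_a in the frame of slab between -0.28 and 0.28 m)) and ((x of pot_b in the frame of board between -0.035 and 0.035 m and y of pot_b in the frame of board between -0.23 and 0.23 m and z of pot_b in the frame of board below 0.034 m) or (contact force between pot_b and slab above 5.5 N and x of pot_b in the frame of slab between -0.04 and 0.04 m and y of pot_b in the frame of slab between -0.28 and 0.28 m)) and ((x of pot_c in the frame of board between -0.035 and 0.035 m and y of pot_c in the frame of board between -0.23 and 0.23 m and z of pot_c in the frame of board below 0.034 m) or (contact force between pot_c and slab above 5.5 N and x of pot_c in the frame of slab between -0.04 and 0.04 m and y of pot_c in the frame of slab between -0.28 and 0.28 m)) and ((x of pot_d in the frame of board between -0.035 and 0.035 m and y of pot_d in the frame of board between -0.23 and 0.23 m and z of pot_d in the frame of board below 0.034 m) or (contact force between pot_d and slab above 5.5 N and x of pot_d in the frame of slab between -0.04 and 0.04 m and y of pot_d in the frame of slab between -0.28 and 0.28 m)) and angle between each of pot_a, pot_b, pot_c, pot_d's own z axis and vertical below 0.1 rad and linear speed of each of pot_a, pot_b, pot_c, pot_d below 0.02 m/s); the robot touches nothing.
It fails at once if a pot is tipped by more than 0.5 rad (angle between any of pot_a, pot_b, pot_c, pot_d's own z axis and vertical above 0.5 rad).
It fails at once if one of the other things on the buffet (tumbler, salt cellar, spoon, bowl, mug, bottle) is moved by more than 30 mm (distance of any of votive, salt, spoon, bowl, mug, oil from where it was at the start of the episode above 0.03 m).
It also fails if it takes over 58 s, if anything falls off the work surface, if the arm or the gripper's body presses on something with over 40 N, if the wrist force passes 120 N, or if a joint passes its speed limit or range.

## Working session

There is one attempt and no reset: what is moved stays moved. The work goes in short steps, Python scripts to look and compute and a shell command to move; the robot and the scene stay as the last step left them, time stands still between calls to the robot, and variables do not carry over. Pictures are saved under pics/ and viewed, at most 10 in all, crops included, and the job is handed in when it is done.

```bash
mkdir -p pics; ls; python3 - <<'E'
from station import arm
import cv2,numpy as np
o=arm.get_obs();print(o)
for n in("scene","side"):
    cv2.imwrite(f"pics/{n}0.png",arm.get_image(n)[:,:,::-1]);print(n,arm.camera_params(n))
E
```

```text
pics
{'t': 0.0, 'q': array([-7.56055992e+01,  2.01236492e+01,  9.46770244e+01,  4.74415484e-05,
        6.52666851e+01, -4.84738030e+00]), 'qvel': array([-0.1284347 , -0.06198101,  0.04263407, -0.03149351,  0.03595408,
       -0.04651521]), 'joint_torque': array([-3.24673456e-04, -5.06090069e+01, -2.91402930e+01, -8.24769381e-05,
        4.40479489e-03, -5.70064060e-06]), 'eef_pos': array([ 0.18118522, -0.5189043 ,  0.19916454]), 'tool_rot': array([-1.79932886e+02, -5.73485067e-03,  1.92417578e+01]), 'force': array([ 0.21472034, -0.7077336 ,  0.41178448]), 'torque': array([-0.00583319, -0.07603429, -0.00608397]), 'gripper_force': 0.0, 'opening': 0.08504223603781513}
scene {'fx': 422.681420558747, 'fy': 422.681420558747, 'cx': 318.6591751779777, 'cy': 199.72511525442295, 'eye': array([1.33630147, 0.070724  , 0.86756324]), 'orientation': array([46.34264676, -0.16706872, 96.62044099])}
side {'fx': 508.0131061863658, 'fy': 508.0131061863658, 'cx': 317.50847113819395, 'cy': 206.28108283552933, 'eye': array([-0.00612332,  0.89494712,  1.32378924]), 'orientation': array([  38.85879465,   -0.81166279, -149.33188049])}
```

View pics/scene0.png

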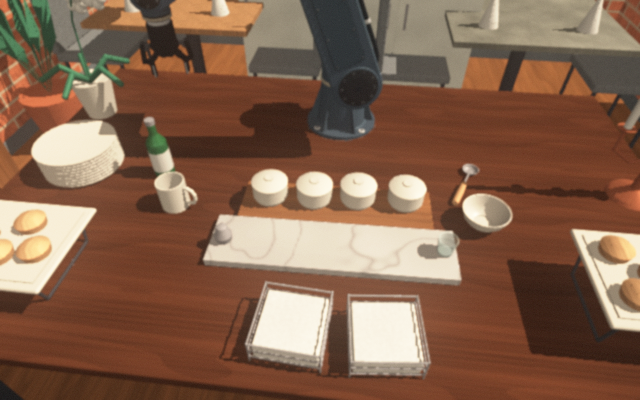

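View pics/side0.png

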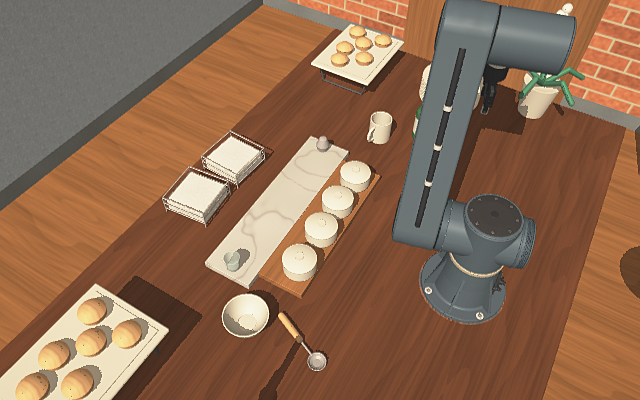

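The scene view shows the pots at about (269,186), (314,190), (359,190), (407,193), the slab corners at about (217,217), (456,238), (459,281), (205,262), and the bottle at (157,145). The side view shows the pots at (355,176), (338,202), (321,230), (300,262).

```bash
cat > h.py <<'E'
import cv2,numpy as np
from scipy.spatial.transform import Rotation as R
from station import arm
def ray(n,u,v):
    p=arm.camera_params(n);d=np.array([(u-p['cx'])/p['fx'],-(v-p['cy'])/p['fy'],-1])
    return p['eye'],R.from_euler('xyz',p['orientation'],degrees=True).apply(d)
def plane(n,u,v,z):
    e,d=ray(n,u,v);return e+d*(z-e[2])/d[2]
def pots(n,im,boxes,z):
    hsv=cv2.cvtColor(im,cv2.COLOR_BGR2HSV);m=((hsv[...,1]<70)&(hsv[...,2]>130)).astype(np.uint8)
    out=[]
    for (u,v,w) in boxes:
        s=m[v-w:v+w,u-w:u+w];_,l,st,c=cv2.connectedComponentsWithStats(s)
        i=1+np.argmax(st[1:,4]);x,y,ww,hh,a=st[i];out.append((u-w+x,v-w+y,ww,hh,a,*(c[i]+[u-w,v-w])))
    return out
E
python3 - <<'E'
from h import *
S=[(269,186),(314,190),(359,190),(407,193)];D=[(355,176),(338,202),(321,230),(300,262)]
for n,P,w in(("scene",S,23),("side",D,20)):
    for r in pots(n,cv2.imread(f"pics/{n}0.png"),[(*p,w) for p in P],0): print(n,np.round(r,1),np.round(plane(n,r[5],r[6],.065),3))
for c in[(217,217),(459,279),(205,260),(456,238)]: print('slab',plane("scene",*c,.024).round(3))
for c in[(313,138),(348,156),(206,264),(246,284),(380,177),(302,294)]: print('side',plane("side",*c,.024).round(3))
E
```

```text
scene [ 252.   170.    36.    36.  1046.   269.8  186.8] [ 0.464 -0.168  0.065]
scene [ 297.   172.    36.    37.  1063.   314.3  189.4] [ 0.46  -0.041  0.065]
scene [ 341.   173.    36.    37.  1070.   358.   190.1] [0.449 0.082 0.065]
scene [ 389.   175.    38.    37.  1095.   406.3  192.6] [0.443 0.217 0.065]
side [335.  160.   36.   36.  886.  352.8 178.2] [ 0.457 -0.151  0.065]
side [ 318.   182.    40.    40.  1081.   337.2  201.4] [ 0.452 -0.037  0.065]
side [ 305.   210.    36.    38.  1018.   321.9  227.7] [0.441 0.079 0.065]
side [ 282.   243.    35.    38.  1035.   299.   261.8] [0.436 0.221 0.065]
slab [ 0.56  -0.3    0.024]
slab [0.694 0.34  0.024]
slab [ 0.71  -0.287  0.024]
slab [0.56  0.349 0.024]
side [ 0.691 -0.285  0.024]
side [ 0.537 -0.271  0.024]
side [0.685 0.35  0.024]
side [0.542 0.344 0.024]
side [ 0.394 -0.239  0.024]
side [0.385 0.287 0.024]
```

```bash
python3 - <<'E'
from h import *
print('oil',plane("scene",161,172,0).round(3),'oilcap',plane("scene",149,121,.2).round(3),'mug',plane("scene",175,210,0).round(3),'votive',plane("scene",446,253,.024).round(3),'salt',plane("scene",223,241,.024).round(3))
for n,s in(("scene",(335,250)),("side",(270,220))):
    im=cv2.imread(f"pics/{n}0.png");hsv=cv2.cvtColor(im,cv2.COLOR_BGR2HSV)
    m=((hsv[...,1]<70)&(hsv[...,2]>130)).astype(np.uint8);_,l=cv2.connectedComponents(m)
    v,u=np.nonzero(l==l[s[1],s[0]]);print(n,len(u))
    # line fits on top-plane boundary, away from ends
    P=np.array([plane(n,a,b,.024)[:2] for a,b in zip(u,v)])
    B=[(y,*np.percentile(P[abs(P[:,1]-y)<.006,0],[1,99])) for y in np.arange(-.2,.28,.04)]
    B=np.array(B);print(B.round(3).tolist())
    for k in(1,2):print(np.polyfit(B[:,0],B[:,k],1).round(4))
    print('yrange',np.percentile(P[:,1],[.5,99.5]))
E
```

```text
oil [ 0.365 -0.545  0.   ] oilcap [ 0.377 -0.523  0.2  ] mug [ 0.525 -0.44   0.   ] votive [0.615 0.317 0.024] salt [ 0.643 -0.26   0.024]
scene 12704Traceback (most recent call last):
  File "<stdin>", line 8, in <module>
  File "h.py", line 8, in plane
    e,d=ray(n,u,v);return e+d*(z-e[2])/d[2]
        ~~~^^^^^^^
  File "h.py", line 5, in ray
    p=arm.camera_params(n);d=np.array([(u-p['cx'])/p['fx'],-(v-p['cy'])/p['fy'],-1])
ValueError: time passes only in moves, steps and waits
```

```bash
sed -i 's/^def ray/import functools\n@functools.cache\ndef cp(n): return arm.camera_params(n)\ndef ray/; s/p=arm.camera_params(n);/p=cp(n);/' h.py; python3 - <<'E'
from h import *
for n,s in(("scene",(335,250)),("side",(270,220))):
    im=cv2.imread(f"pics/{n}0.png");hsv=cv2.cvtColor(im,cv2.COLOR_BGR2HSV)
    m=((hsv[...,1]<70)&(hsv[...,2]>130)).astype(np.uint8);_,l=cv2.connectedComponents(m)
    v,u=np.nonzero(l==l[s[1],s[0]])
    P=np.array([plane(n,a,b,.024)[:2] for a,b in zip(u,v)])
    B=np.array([(y,*np.percentile(P[abs(P[:,1]-y)<.006,0],[1,99])) for y in np.arange(-.2,.28,.04)])
    print(B.round(3).tolist())
    for k in(1,2):print(np.polyfit(B[:,0],B[:,k],1).round(4))
    print('yrange',np.percentile(P[:,1],[.5,99.5]))
E
```

```text
[[-0.2, 0.548, 0.717], [-0.16, 0.548, 0.718], [-0.12, 0.546, 0.718], [-0.08, 0.546, 0.714], [-0.04, 0.545, 0.715], [0.0, 0.545, 0.716], [0.04, 0.544, 0.714], [0.08, 0.545, 0.712], [0.12, 0.544, 0.711], [0.16, 0.543, 0.712], [0.2, 0.542, 0.71], [0.24, 0.541, 0.711]]
[-0.0141  0.545 ]
[-0.018   0.7143]
yrange [-0.29110876  0.34120751]
[[-0.2, 0.548, 0.702], [-0.16, 0.547, 0.701], [-0.12, 0.546, 0.701], [-0.08, 0.546, 0.701], [-0.04, 0.546, 0.697], [0.0, 0.545, 0.698], [0.04, 0.542, 0.697], [0.08, 0.542, 0.697], [0.12, 0.541, 0.697], [0.16, 0.541, 0.694], [0.2, 0.54, 0.694], [0.24, 0.539, 0.693]]
[-0.02    0.5439]
[-0.0199  0.6982]
yrange [-0.29274253  0.35187598]
```

```bash
python3 -m inch '49 -27 0 0.1 0.4; 98 -54 0 0.2 0.4; 147 -81 0 0.3 0.4; 190 -110 0 0.318 0.4; 230 -140 0 0.318 0.4' 20; python3 -c "
from station import arm
o=arm.get_obs();print(o)"
```

```text
t: 0.6
eef_pos: [0.3419, -0.3256, 0.1996]
tool_rot: [-180.0, 0.0, 1.0]
force: [0.7, -0.3, 0.8]
opening: 0.06
gripper_force: 0.0
{'t': 0.6, 'q': array([-4.92567596e+01,  1.19699664e+01,  1.05700207e+02,  3.18947069e-03,
        6.23381559e+01,  3.97800489e+01]), 'qvel': array([ 57.78641491, -10.53267273,  13.20141412,   0.14050689,
        -3.08588938,  56.1296626 ]), 'joint_torque': array([ -9.30599302, -40.90845108, -27.87909508,  -0.09071738,
         0.25178589,  -1.38424046]), 'eef_pos': array([ 0.34190076, -0.32562188,  0.19955297]), 'tool_rot': array([-1.79991791e+02,  3.15866674e-03,  9.61710740e-01]), 'force': array([ 0.71995114, -0.29812094,  0.79831218]), 'torque': array([-0.02115206, -0.03371357, -0.01163898]), 'gripper_force': 0.0, 'opening': 0.059964359920115035}
```

```bash
python3 -m inch '10 -50 0 0 0.4; 20 -100 0 0 0.4; 20 -140 30 0 0.4; 20 -149 75 0 0.4; 20 -149 120 0 0.4'; python3 -m inch '0 0 20 0 0.4; 0 0 35 0 0.4; 0 0 35 0 0.4; 0 0 35 0 0.4; 0 0 35 0 0.4'; python3 - <<'E'
from h import *
o=arm.get_obs();print(o['force'],o['eef_pos'])
cv2.imwrite("pics/s1.png",cv2.resize(arm.get_image("scene")[130:290,190:480,::-1],None,fx=2.5,fy=2.5))
E
```

```text
t: 1.1
eef_pos: [0.3585, -0.1764, 0.0789]
tool_rot: [179.9, -0.1, 1.2]
force: [1.4, -0.9, -0.2]
opening: 0.0598
gripper_force: 0.0
t: 1.6
eef_pos: [0.3588, -0.1783, 0.0455]
tool_rot: [180.0, -0.1, 1.0]
force: [0.4, -0.2, 0.5]
opening: 0.0594
gripper_force: 0.0
[ 0.36634813 -0.20138589  0.49318179] [ 0.35880295 -0.17832134  0.04550341]
```

View pics/s1.png

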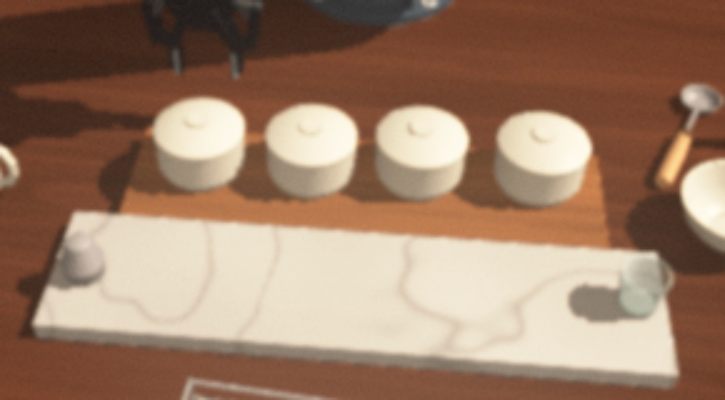

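The fingers are about 0.09 m behind the first pot, at crop (205,45). The pots stand in their row undisturbed.

```bash
python3 -m inch '0 -18 0 0 0.4; 20 -18 0 0 0.4; 33 -18 0 0 0.4; 33 -18 0 0 0.4; 33 -18 0 0 0.4'; for k in 1; do python3 -m inch '3 0 0 0 0.4; 6 0 0 0 0.4; 9 0 0 0 0.4; 12 0 0 0 0.4; 15 0 0 0 0.4'; done;  python3 -m inch '2 0 0 0 0.4; 4 0 0 0 0.4; 6 0 0 0 0.4; 8 0 0 0 0.4; 10 0 0 0 0.4'
```

```text
t: 2.15
eef_pos: [0.3908, -0.1595, 0.0448]
tool_rot: [-180.0, 0.0, 1.0]
force: [0.3, -0.4, 0.0]
opening: 0.0598
gripper_force: 0.0
t: 2.65
eef_pos: [0.406, -0.1591, 0.0446]
tool_rot: [-180.0, 0.0, 1.0]
force: [-2.0, -0.5, 0.9]
opening: 0.06
gripper_force: 0.8
t: 3.15
eef_pos: [0.4162, -0.159, 0.0447]
tool_rot: [-180.0, 0.0, 1.0]
force: [-1.9, -0.9, 0.5]
opening: 0.0599
gripper_force: 0.7
```

```bash
python3 -m inch '-22 0 0 0 0.4; -45 0 0 0 0.4; -45 -40 0 0 0.4; -45 -80 0 0 0.4; -35 -120 0 0 0.4'; python3 -m inch '7 0 0 0 0.4; 9 0 0 0 0.4; 12 0 0 0 0.4; 15 0 0 0 0.4; 18 0 0 0 0.4'; python3 -m inch '2 0 0 0 0.4; 4 0 0 0 0.4; 6 0 0 0 0.4; 8 0 0 0 0.4; 10 0 0 0 0.4'; python3 -m inch '2 0 0 0 0.4; 4 0 0 0 0.4; 6 0 0 0 0.4; 8 0 0 0 0.4; 10 0 0 0 0.4'
```

```text
t: 3.65
eef_pos: [0.3782, -0.0385, 0.0448]
tool_rot: [-180.0, 0.0, 0.9]
force: [1.1, -0.7, -0.1]
opening: 0.06
gripper_force: 0.0
t: 4.15
eef_pos: [0.397, -0.0401, 0.0447]
tool_rot: [-180.0, 0.0, 0.9]
force: [-0.2, 0.2, 0.1]
opening: 0.0598
gripper_force: 0.0
t: 4.65
eef_pos: [0.4068, -0.0391, 0.0446]
tool_rot: [-180.0, 0.0, 1.0]
force: [-1.2, -0.2, 0.6]
opening: 0.0597
gripper_force: 0.7
t: 5.15
eef_pos: [0.417, -0.0389, 0.0447]
tool_rot: [-180.0, 0.0, 1.0]
force: [-2.0, -0.2, 0.3]
opening: 0.0597
gripper_force: 0.8
```

Both pots so far are empty (about 2 N). Next is the third.

```bash
python3 -m inch '-25 0 0 0 0.4; -52 0 0 0 0.4; -52 -40 0 0 0.4; -52 -80 0 0 0.4; -48 -119 0 0 0.4'; python3 -m inch '7 0 0 0 0.4; 9 0 0 0 0.4; 12 0 0 0 0.4; 15 0 0 0 0.4; 18 0 0 0 0.4'; python3 -m inch '2 0 0 0 0.4; 4 0 0 0 0.4; 6 0 0 0 0.4; 8 0 0 0 0.4; 10 0 0 0 0.4'; python3 -m inch '2 0 0 0 0.4; 4 0 0 0 0.4; 6 0 0 0 0.4; 8 0 0 0 0.4; 10 0 0 0 0.4'
```

```text
t: 5.65
eef_pos: [0.3667, 0.0804, 0.0449]
tool_rot: [-180.0, -0.0, 0.9]
force: [-0.1, -0.1, -0.1]
opening: 0.0595
gripper_force: 0.0
t: 6.15
eef_pos: [0.3851, 0.0787, 0.0447]
tool_rot: [180.0, 0.0, 0.9]
force: [-0.2, -0.2, 0.5]
opening: 0.0596
gripper_force: 0.0
t: 6.65
eef_pos: [0.3942, 0.0797, 0.0446]
tool_rot: [180.0, 0.1, 1.0]
force: [-5.3, 1.5, 2.6]
opening: 0.0596
gripper_force: 2.7
t: 7.15
eef_pos: [0.4035, 0.0798, 0.0444]
tool_rot: [180.0, 0.2, 1.0]
force: [-5.8, 0.3, 4.4]
opening: 0.0596
gripper_force: 3.7
```

The third pot pushes back with nearly 6 N, so it is the loaded one. I'll slide it across.

```bash
python3 -m inch '5 0 0 0 0.4; 10 0 0 0 0.4; 15 0 0 0 0.4; 20 0 0 0 0.4; 25 0 0 0 0.4'; python3 -m inch '5 0 0 0 0.4; 10 0 0 0 0.4; 15 0 0 0 0.4; 20 0 0 0 0.4; 25 0 0 0 0.4';python3 -m inch '5 0 0 0 0.4; 10 0 0 0 0.4; 15 0 0 0 0.4; 20 0 0 0 0.4; 25 0 0 0 0.4'; python3 - <<'E'
from h import *
cv2.imwrite("pics/s2.png",cv2.resize(arm.get_image("scene")[130:290,190:480,::-1],None,fx=2.5,fy=2.5))
E
```

```text
t: 7.65
eef_pos: [0.4286, 0.0803, 0.0444]
tool_rot: [180.0, 0.2, 1.0]
force: [-6.1, 0.3, 4.4]
opening: 0.0601
gripper_force: 3.8
t: 8.15
eef_pos: [0.4536, 0.0808, 0.0444]
tool_rot: [180.0, 0.2, 1.0]
force: [-7.1, -0.5, 3.6]
opening: 0.0596
gripper_force: 3.8
t: 8.65
eef_pos: [0.4786, 0.0812, 0.0444]
tool_rot: [180.0, 0.2, 1.0]
force: [-6.7, -0.2, 4.7]
opening: 0.0597
gripper_force: 3.8
```

View pics/s2.png

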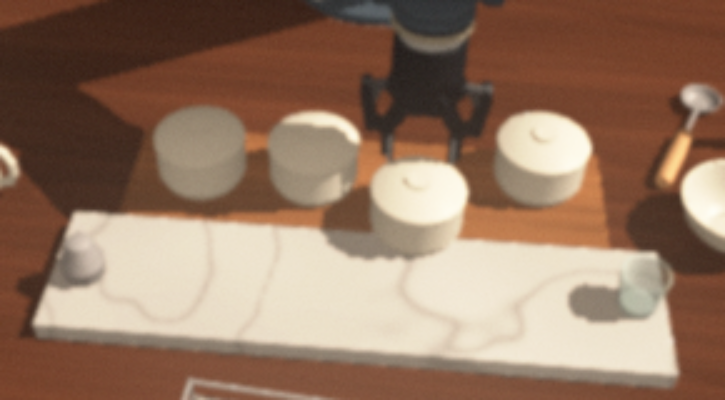

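The loaded pot, at crop (418,205), is cradled between the fingers and moving straight onto the slab.

```bash
python3 -m inch '5 0 0 0 0.4; 10 0 0 0 0.4; 15 0 0 0 0.4; 20 0 0 0 0.4; 25 0 0 0 0.4'; python3 -m inch '5 0 0 0 0.4; 10 0 0 0 0.4; 15 0 0 0 0.4; 20 0 0 0 0.4; 25 0 0 0 0.4';python3 -m inch '5 0 0 0 0.4; 10 0 0 0 0.4; 15 0 0 0 0.4; 20 0 0 0 0.4; 25 0 0 0 0.4'; python3 -m inch '3 0 0 0 0.4; 6 0 0 0 0.4; 9 0 0 0 0.4; 11 0 0 0 0.4; 11 0 0 0 0.4'; python3 - <<'E'
from h import *
cv2.imwrite("pics/s3.png",arm.get_image("scene")[:,:,::-1]);im=cv2.imread("pics/s3.png")
cv2.imwrite("pics/s3c.png",cv2.resize(im[130:290,190:480],None,fx=2.5,fy=2.5))
E
```

```text
t: 9.2
eef_pos: [0.5037, 0.0817, 0.0444]
tool_rot: [180.0, 0.2, 1.0]
force: [-6.2, -0.2, 4.4]
opening: 0.0599
gripper_force: 3.8
t: 9.7
eef_pos: [0.5287, 0.0821, 0.0444]
tool_rot: [180.0, 0.2, 1.0]
force: [-5.8, 0.3, 4.9]
opening: 0.06
gripper_force: 3.8
t: 10.2
eef_pos: [0.5538, 0.0825, 0.0444]
tool_rot: [180.0, 0.1, 1.0]
force: [-6.9, -0.5, 3.9]
opening: 0.0597
gripper_force: 3.8
t: 10.7
eef_pos: [0.5651, 0.0828, 0.0445]
tool_rot: [180.0, 0.1, 1.0]
force: [-4.5, -0.1, 3.6]
opening: 0.0596
gripper_force: 2.9
```

View pics/s3c.png

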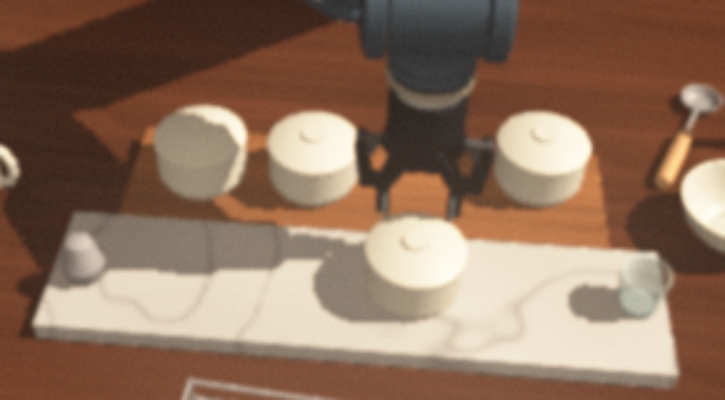

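The loaded pot is fully over the slab, centred near crop (415,255). I'll back off, lift and measure.

```bash
python3 -m inch '-5 0 0 0 0.4; -20 0 0 0 0.4; -50 0 0 0 0.4; -85 0 0 0 0.4; -120 0 0 0 0.4'; python3 -m inch '-40 0 0 0 0.4; -80 0 0 0 0.4; -80 0 -40 0 0.4; -80 0 -80 0 0.4; -80 0 -120 0 0.4'; python3 -m inch '0 0 -20 0 0.4; 0 0 -20 0 0.4; 0 0 -20 0 0.4; 0 0 -20 0 0.4; 0 0 -20 0 0.4'; python3 - <<'E'
from h import *
for n in("scene","side"): cv2.imwrite(f"pics/{n}4.png",arm.get_image(n)[:,:,::-1])
cv2.imwrite("pics/s4.png",np.vstack([cv2.resize(cv2.imread(f"pics/{n}4.png")[b:b+150,a:a+300],None,fx=2,fy=2) for n,a,b in(("scene",190,140),("side",180,140))]))
E
```

```text
t: 11.25
eef_pos: [0.4446, 0.0805, 0.0447]
tool_rot: [-180.0, -0.1, 1.0]
force: [1.5, -0.5, -0.4]
opening: 0.0597
gripper_force: 0.0
t: 11.75
eef_pos: [0.3654, 0.0791, 0.1663]
tool_rot: [-180.0, -0.1, 1.0]
force: [0.8, 0.3, 0.6]
opening: 0.0599
gripper_force: 0.0
t: 12.25
eef_pos: [0.3652, 0.0791, 0.1837]
tool_rot: [180.0, 0.1, 1.0]
force: [0.3, 0.9, -0.4]
opening: 0.0596
gripper_force: 0.0
```

View pics/s4.png

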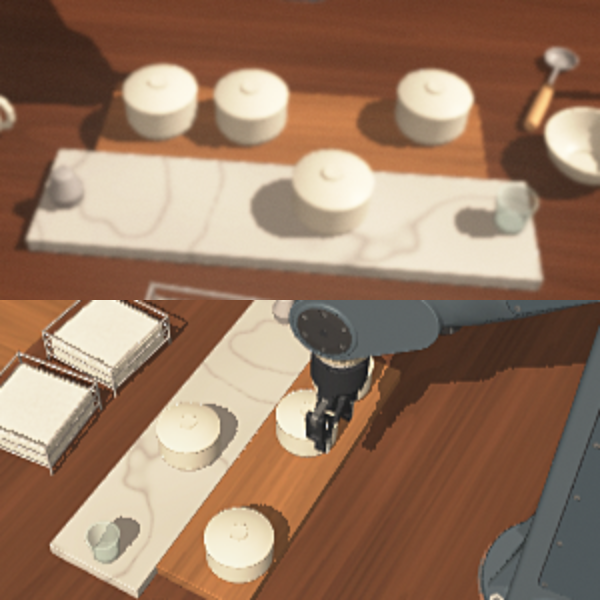

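The scene view shows three pots on the board (knobs at crop (158,84), (251,90), (435,86)) and the loaded one on the slab (knob at (330,172)). The side view shows that pot at (187,420) and the end empty one at (239,530). All are upright.

```bash
python3 - <<'E'
from h import *
for u,v in[(158,84),(251,90),(435,86),(330,172)]: print('scene',plane("scene",190+u/2,140+v/2,.094).round(3))
for u,v in[(187,420),(239,530)]: print('side',plane("side",180+u/2,140+(v-300)/2,.094).round(3))
o=arm.get_obs();print(o['t'],o['force'])
E
```

```text
scene [ 0.476 -0.165  0.094]
scene [ 0.473 -0.036  0.094]
scene [0.435 0.216 0.094]
scene [0.614 0.08  0.094]
side [0.615 0.084 0.094]
side [0.437 0.216 0.094]
12.35 [-0.78463182 -0.43330691  0.66088117]
```

The loaded pot is within 10 mm of the slab's centre line. The last empty pot is at about -30 mm on the board, close to its -35 mm limit, so I'll nudge it inward. The nudge also checks that it is empty.

```bash
python3 -m inch '-8 -46 0 0 0.4; -15 -92 0 0 0.4; -15 -138 0 0 0.4; -15 -138 40 0 0.4; -15 -138 80 0 0.4'; python3 -m inch '0 0 30 0 0.4; 0 0 59 0 0.4; 6 0 59 0 0.4; 12 0 59 0 0.4; 18 0 59 0 0.4'; python3 -m inch '3 0 0 0 0.4; 6 0 0 0 0.4; 9 0 0 0 0.4; 12 0 0 0 0.4; 15 0 0 0 0.4'; python3 -m inch '3 0 0 0 0.4; 6 0 0 0 0.4; 9 0 0 0 0.4; 12 0 0 0 0.4; 15 0 0 0 0.4'
```

```text
t: 12.85
eef_pos: [0.3484, 0.2183, 0.1038]
tool_rot: [-180.0, -0.1, 1.2]
force: [-0.1, -0.2, -0.5]
opening: 0.0596
gripper_force: 0.0
t: 13.35
eef_pos: [0.3679, 0.2176, 0.047]
tool_rot: [-180.0, -0.1, 1.0]
force: [-0.8, 0.4, -0.6]
opening: 0.06
gripper_force: 0.0
t: 13.85
eef_pos: [0.3816, 0.2175, 0.0458]
tool_rot: [-180.0, -0.0, 1.0]
force: [-0.1, 0.2, -0.5]
opening: 0.0595
gripper_force: 0.0
t: 14.35
eef_pos: [0.3964, 0.2177, 0.0456]
tool_rot: [180.0, 0.0, 1.0]
force: [-1.5, 0.3, 1.1]
opening: 0.0598
gripper_force: 0.8
```

```bash
python3 -m inch '-5 0 0 0 0.4; -20 0 0 0 0.4; -45 0 0 0 0.4; -45 0 -30 0 0.4; -45 0 -70 0 0.4'; python3 -m inch '0 0 -40 0 0.4; 0 0 -80 0 0.4; 0 0 -80 0 0.4; 0 0 -80 0 0.4; 0 0 -80 0 0.4'; python3 - <<'E'
from h import *
cv2.imwrite("pics/s5.png",cv2.resize(arm.get_image("scene")[130:290,140:530,::-1],None,fx=2,fy=2))
E
```

```text
t: 14.85
eef_pos: [0.3496, 0.2164, 0.1155]
tool_rot: [179.9, 0.2, 1.1]
force: [0.4, 0.6, 1.5]
opening: 0.0598
gripper_force: 0.0
t: 15.35
eef_pos: [0.3506, 0.2166, 0.1946]
tool_rot: [180.0, 0.1, 1.0]
force: [0.2, -0.5, -0.7]
opening: 0.0599
gripper_force: 0.0
```

View pics/s5.png

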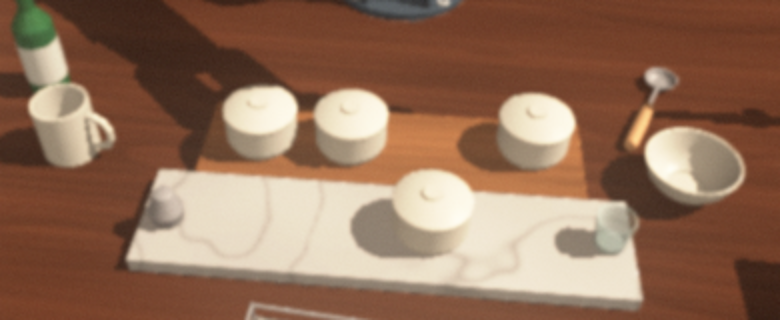

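The three empties stand on the board (crop (260,120), (351,125), (536,130)), the loaded pot is on the slab at (432,210), and everything else is where it was.

```bash
python3 -c "
from station import arm
print(arm.sign_off())"
```

```text
the job is handed in; nothing more can be done
None
```

The third pot from the right (robot's view) was the heavy one: it took about 6 N to push, against about 2 N for the others. It now stands on the marble slab with the three empties still on the board, and the job is handed in; no verdict came back.

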